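# Close the guarded press on the disc

### The arm

A 6-joint arm with a two-finger parallel gripper is mounted at the origin on a cart in front of the work surface, level with it; the furniture and walls round the work are solid. World frame = base frame: x ahead of the robot, y to its left, z up, the work surface at z = 0. Lengths are in mm, angles in rad, forces in N, time in s.
With the tool pointing down it reaches from about 425 to 950 mm from the base axis. Payload 3.5 kg.
Tool frame: the origin (TCP) lies at the very end of the fingers, on their centre line; the grasp point (between the pads) lies manip.grip_point_offset behind it (manip.grip_point_offset is the distance from the TCP to the grasp point, in mm); z points along the fingers, y is the line along which they close (so a half turn about z gives the same grasp; the last joint's range is limited). The gripper opens to 85 mm and grips with 20 to 120 N. Pads are 22 mm wide; open, the fingers measure 114 mm over their backs; the gripper's body (76 mm by 85 mm) begins 54 mm behind the grasp point. The pads swing forward as they close: fully open they stand 13 mm farther back than shut.
Start: joints at [-0.15, 0.286, 1.577, -0, 1.279, -0.15], TCP at [674.986, 0.032, 231.325] pointing down, gripper open.
Joint ranges: [-2.77, 2.77], [-0.9, 2.22], [0.21, 2.48], [-1.53, 4.67], [0.24, 2.81], [-2.84, 2.84]. Speed limits (rad/s): [2.79, 2.79, 3.14, 3.14, 3.14, 3.14].

### API

Orientations are given as a rotation vector (axis times angle).
In Python, from plant import manip gives the robot as it stands. The module is installed in compiled form; this text tells all that it offers.
- The arm moves only by the tool carry_out, never from a script. Its argument "targets" is one flat list of numbers, 6 for each row, row after row: the shift along the world's x, y, z as a fraction of full scale, then the turn, a rotation vector about the world's x, y, z as a fraction of full scale. A call has 1 to 5 rows; each row shifts and turns the commanded pose from where the row before left it; what a row does not reach is not made up. Full scale, the value 1, is 0.03 m for a shift and 0.08 rad for a turn. A row lasts 1/12 s, in which the tool goes at most 41.7 mm and 7.16 degrees, less where a joint would pass 70% of its speed; a pose out of reach is approached as far as the arm can. A call with a number of a shift or a turn outside -1 to 1 is refused whole. A call with a gripper value outside its range is refused whole. "hand" is the opening, from 0 (shut) to 1 (fully open), set as the call begins (left out, the last holds). The fingers move at their own pace and stop on an object; "squeeze" is the grip in N (left out, the last holds). Time passes only in rows, so rows that do not move let the fingers close. It gives the time, the measured TCP pose, the force, the opening and the grip force at its end, in the units of the state.
- manip.read_state(): the state, without advancing time (a new reading comes with each control period).
- manip.get_image(name): name is "scene" or "side" or "wrist"; returns the picture (400x640x3 uint8, red, green, blue); there is no depth.
- manip.camera_model(name): a dict with "vfov" (degrees; the focal length in pixels is half the picture's height over the tangent of half this angle, whatever the lens; pixels are square), "cx", "cy" (the principal point, pixels), "k1" (the pictures are not rectified: a ray, as slopes to the right and down, at radius r is drawn at 1 + k1 r^2 times it, then the intrinsics apply), "rvec" (rotation vector, rad) and "tvec" (3), from world to camera coordinates, as OpenCV has them. Camera axes: x right, y down, z forward; pixel columns grow to the right and rows downward; lengths in mm; the calibration is good to about 2 mm. A picture is of the moment at which its call begins: read the wrist's pose just before it. camera_model takes no time and is no camera call; for the wrist camera it gives the pose at the moment of the call.
- manip.finish_job(): hands the job in; it is judged then, once.
The state is a dict: "time": time; "joint_positions": joint angles; "qvel": joint speeds; "tau": joint torques, N m; "eef_pos": TCP position; "tool_rot": TCP orientation; "contact_force": force on the tool from outside, world axes, zero at the start; "moment": the same for the moment, N m; "width": finger opening in mm; "grasp_force": force on a finger pad.
Only numpy, scipy, OpenCV 4.12 (cv2) and the standard library are available. Lean on these libraries where they do the work, as an engineer would, in place of code of your own. Each camera call takes 0.05 s, during which the arm holds its last target. There are 200 camera calls.

### The job

The two-station hand press on the worktop has a round cast disc in one station and a T-shaped part in the other. With the shut fingertips, reach down through the guard window of the disc's station, push that lever's pad all the way down so that its foot stays down on the disc, and draw back out above the guard. Do not touch the guard frame, grasp nothing, and leave the other lever, both parts and the things standing round the press where they are.

Things in the scene. Friction and masses are not known exactly. Their poses are not given: they have to be found in the camera images.
- press: Two-station bench hand press, fixed: dark steel base plate 230 (x) by 280 (y) by 12 mm; two levers, each with a rubber-tipped foot over a shallow square black nest tray. Origin under the centre of the base, on the worktop. x points to the back of the press (lever hinges), away from the robot; y to its left station; z up. It stands anywhere in an area of about 10 by 16 cm, turned up to 0.35 rad.
- guard: The press's grey guard, 230 by 280 mm, fixed on it (same origin and axes as the press): a flat top plate, its top face 107 mm above the worktop, on corner posts with thin upright bars all round (gaps under 20 mm). Four bolt heads stand 2 mm above its corners. The two windows in the top plate are the only ways in; between them is a 35 mm wide strip.
- window_left (a point): Centre of the left window, at the level of the guard's top face; the window measures 135 mm along press x and 85 mm along press y, in a plate 3 mm thick.
- window_right (a point): Centre of the right window, at the level of the guard's top face; the window measures 135 mm along press x and 85 mm along press y, in a plate 3 mm thick.
- pad_left (a point): Centre of the top face of the ribbed black finger pad, 34 (x) by 36 (y) mm, on the free end of the left lever, on the middle line of the left window, 45 mm behind its front edge. Lever fully up: about 8 mm below the guard's top face; fully down: 30 mm below it (77 mm above the worktop). Sideways it moves less than 3 mm. Its top tilts with the lever, 0.10 rad either way of level.
- pad_right (a point): Centre of the top face of the ribbed black finger pad, 34 (x) by 36 (y) mm, on the free end of the right lever, on the middle line of the right window, 45 mm behind its front edge. Lever fully up: about 8 mm below the guard's top face; fully down: 30 mm below it (77 mm above the worktop). Sideways it moves less than 3 mm. Its top tilts with the lever, 0.10 rad either way of level.
- lever_left (a joint): The left lever's hinge: 0 fully up, 0.20 rad fully down (the stop, foot on the part); it starts at 0 to 0.05. The pad is 110 mm from the hinge, which lies behind it (press +x). No spring: stiff friction, about 4 to 5 N of downward push at the pad moves it, and it stays where it is left.
- lever_right (a joint): The right lever's hinge: 0 fully up, 0.20 rad fully down (the stop, foot on the part); it starts at 0 to 0.05. The pad is 110 mm from the hinge, which lies behind it (press +x). No spring: stiff friction, about 4 to 5 N of downward push at the pad moves it, and it stays where it is left.
- disc_centre (a point): Centre of the loose round cream cast disc, 71 by 65 mm, 13 mm high, lying in the nest of one station, left or right (nest centre: 60 mm to that side of the press's middle, 5 mm behind it).
- tee_centre (a point): Centre of the loose T-shaped cream cast part, 66 by 53 mm, 11 mm high, lying in the nest of the other station.
- bottle: White resin bottle with a blue cap, 54 mm across, 118 mm high, standing loose to the left of the press. Origin under its centre.
- cups: Stack of three clear mixing cups, 63 mm across, 72 mm high, standing loose to the front left of the press. Origin under its centre.
- tape: Roll of masking tape, 90 mm across, 20 mm high, lying loose in front of the press. Origin under its centre.

How it is judged:
By the outcome, as a careful person would: the job done as asked, in the order asked, and still so for the second after the job is handed in, with the robot touching nothing.
It also fails if it takes over 32 s, if anything falls off the work surface, if the arm or the gripper's body presses on something with over 40 N, if the wrist force passes 120 N, or if a joint passes its speed limit or range.

## Working session

There is one attempt and no reset: what is moved stays moved. The work goes in short steps, Python scripts to look and compute and a tool call to move; the robot and the scene stay as the last step left them, time stands still between calls to the robot, and variables do not carry over. Pictures are saved under pics/ and viewed, at most 10 in all, crops included, and the job is handed in when it is done.

Besides the shell and the picture viewer there is one more tool, called after ">>>" as a command line: name --argument value ..., lists and objects as JSON in quotes. carry_out: Moves the arm, as the interface text tells. Shift numbers are shares of 0.03 m and turn numbers shares of 0.08 rad, none past 1 either way. Its arguments: {"type":"object","properties":{"targets":{"type":"array","items":{"type":"number"}},"hand":{"type":"number"},"squeeze":{"type":"number"}},"required":["targets"]}

```bash
mkdir -p pics; cat > h.py <<'E'
import numpy as np, cv2
from plant import manip
def snap(n,f):
    m=manip.camera_model(n); im=manip.get_image(n); cv2.imwrite('pics/'+f,im[:,:,::-1]); np.save('pics/'+f+'.npy',m,allow_pickle=True); return im
def load(f): return np.load('pics/'+f+'.npy',allow_pickle=True).item()
def K(m):
    f=200/np.tan(np.radians(m['vfov'])/2); return f
def ray2w(m,u,v,z):
    f=K(m); d=np.array([(u-m['cx'])/f,(v-m['cy'])/f]); rd=np.hypot(*d); r=rd
    for _ in range(30): r=rd/(1+m['k1']*r*r)
    s=d/(1+m['k1']*r*r)
    R=cv2.Rodrigues(np.array(m['rvec'],float))[0]; t=np.array(m['tvec'],float).ravel()
    C=-R.T@t; D=R.T@np.array([*s,1]); return C+D*(z-C[2])/D[2]
def proj(m,P):
    f=K(m);R=cv2.Rodrigues(np.array(m['rvec'],float))[0]; c=R@np.array(P,float)+np.array(m['tvec'],float).ravel()
    s=c[:2]/c[2]; s=s*(1+m['k1']*(s@s)); return s*f+[m['cx'],m['cy']]
E
python3 - <<'E'
from h import *
print(manip.grip_point_offset); s=manip.read_state(); print(s['time'],s['eef_pos'],s['tool_rot'],s['width'],s['contact_force'])
for n in ['scene','wrist']: snap(n,n+'0.png'); print(load(n+'0.png'))
E
```

```text
18.700000000000003
0.0 [6.74341690e+02 1.22960740e-01 2.29919791e+02] [-2.22009041e+00 -2.22005777e+00  2.20687426e-03] 85.31058471278796 [-0.48621867 -0.24193073 -0.22296929]
{'vfov': 44.54011383430391, 'cx': 321.1067871053507, 'cy': 197.35294730726963, 'k1': 0.04646822976778487, 'rvec': array([ 1.08327826, -2.4279251 ,  0.9559375 ]), 'tvec': array([603.54734445, 221.90904239, 928.53534361])}
{'vfov': 66.48205225748347, 'cx': 323.2492432607621, 'cy': 199.4328705349957, 'k1': -0.048975001638031763, 'rvec': array([-2.81931767e+00, -2.11146425e-03,  2.06499485e-03]), 'tvec': array([-674.00612751,  -41.61610879,  381.05957444])}
```

View pics/scene0.png

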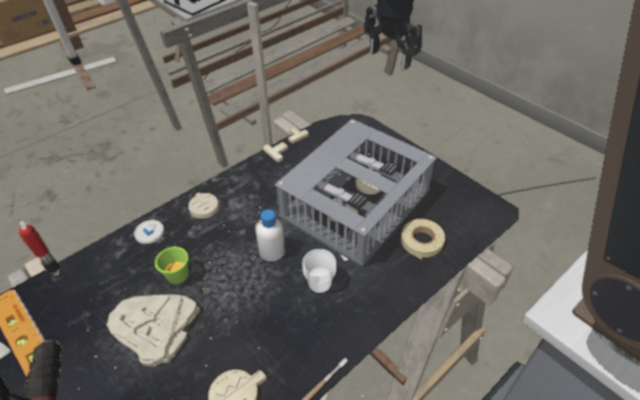

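View pics/wrist0.png

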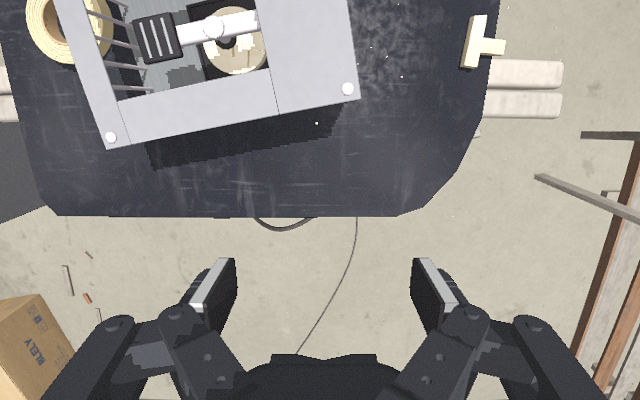

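The wrist view shows the right station with a round cream disc under its lever (238,45) and the pad at (156,38). Bolt heads are at (110,137) and (348,89), and the tape is at (65,25). The scene view shows the bottle and cups on the far left.

```bash
python3 - <<'E'
from h import *
m=load('wrist0.png')
a=ray2w(m,110.5,137,109);b=ray2w(m,348,89,109);print(a,b,np.linalg.norm(b-a))
c1=ray2w(m,105,149,107);c2=ray2w(m,360,97,107);print(c1,c2,np.linalg.norm(c2-c1))
d=c2-c1;yaw=np.arctan2(d[1],d[0]);print(yaw)
x=np.array([np.cos(yaw),np.sin(yaw)]);y=np.array([-x[1],x[0]])
o=(c1+c2)[:2]/2+140*y;print('origin',o)
pr=o-60*y; print('win right, assuming x centre 0',pr)
for z in (99,90): print('pad',z,ray2w(m,156,38,z), (x@(ray2w(m,156,38,z)[:2]-o), y@(ray2w(m,156,38,z)[:2]-o)))
s=load('scene0.png')
print([proj(s,[*(o+i*115*x+j*140*y),107]) for i in(-1,1) for j in (-1,1)], proj(s,[*(o+5*x-60*y),20]))
E
```

```text
[487.14631979  51.23900954 109.        ] [694.37987662  89.25225739 109.        ] 210.6911343351789
[478.27982383  40.4213417  107.        ] [704.67863934  83.01361615 107.        ] 230.3704093584122
0.18595590955108893
origin [565.59518493 199.30387407]
win right, assuming x centre 0 [576.68834778 140.33827615]
pad 99 [535.54032082 131.04724365  99.        ] (np.float64(-42.156415827388635), np.float64(-61.52315870746948))
pad 90 [530.98333643 132.65388533  90.        ] (np.float64(-46.33779201341667), np.float64(-59.10169275180386))
[array([436.23147043, 157.1243529 ]), array([364.54083506, 236.08089341]), array([351.11604086, 118.83781114]), array([274.12962897, 184.62885873])] [368.39747584 182.45976608]
```

>>> carry_out --targets '[-0.94,0.87,-0.3,0,0,0.46,-0.94,0.87,-0.3,0,0,0.46,-0.94,0.87,-0.3,0,0,0.46,-0.94,0.87,-0.3,0,0,0.46,-0.94,0.87,-0.3,0,0,0.46]' --hand 0 --squeeze 20

```text
time: 0.52
eef_pos: [532.1, 131.4, 185.2]
tool_rot: [-2.006, -2.417, 0.001]
contact_force: [0.0, 0.4, 0.1]
width: 25.4
grasp_force: 0.0
```

>>> carry_out --targets '[0,0,0,0,0,0,0,0,0,0,0,0,0,0,0,0,0,0,0,0,0,0,0,0,0,0,0,0,0,0]'

```text
time: 0.93
eef_pos: [535.3, 129.7, 187.0]
tool_rot: [2.009, 2.414, 0.001]
contact_force: [-0.0, -0.1, 0.1]
width: -0.1
grasp_force: 0.0
```

```bash
python3 - <<'E'
from h import *
s=manip.read_state(); print(s['time'],s['eef_pos'],s['tool_rot'],s['width'],s['contact_force'])
snap('wrist','wrist1.png'); snap('side','side1.png')
for f in('wrist1.png','side1.png'):
  m=load(f);print(f,[proj(m,p).round() for p in ([533,131.5,97],s['eef_pos'])])
E
```

```text
0.9333 [535.34307069 129.67632852 187.00627697] [2.00905378e+00 2.41373213e+00 1.34259541e-03] -0.14488038575881515 [-0.00355361 -0.14335421  0.11213711]
wrist1.png [array([320., 201.]), array([323., 260.])]
side1.png [array([349., 243.]), array([351., 202.])]
```

View pics/wrist1.png

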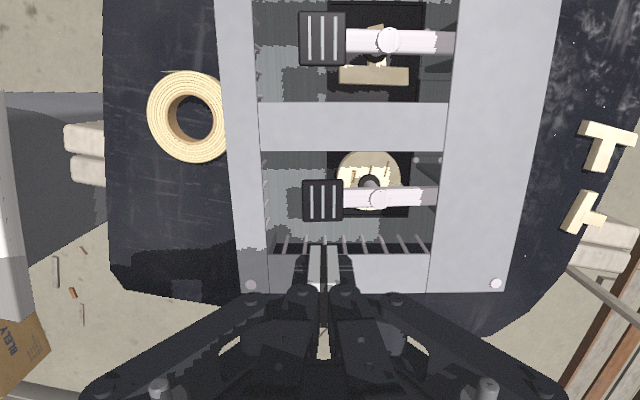

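View pics/side1.png

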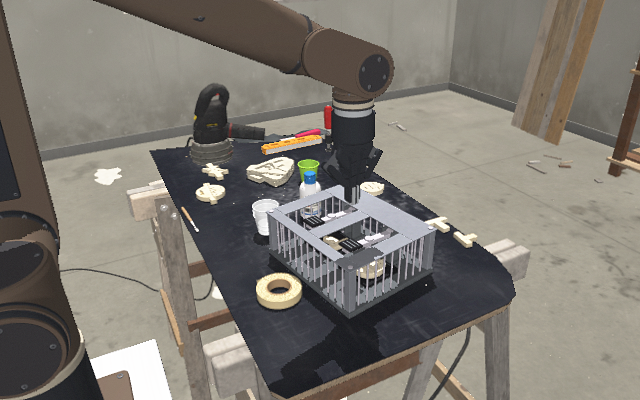

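The wrist view confirms the disc in the right station (370,180) and the T in the left (375,65). The right pad is at (322,200), as predicted. Next I'll check how wide the fingers are against the window.

```bash
python3 - <<'E'
from h import *
m=load('wrist1.png'); P=np.array([535.3,129.7,187.0]);yaw=.186
x=np.array([np.cos(yaw),np.sin(yaw)]);y=np.array([-x[1],x[0]])
o=np.array([565.6,199.3])
f=lambda u,v,z:(lambda p:(p[:2].round(1),(x@(p[:2]-o)).round(1),(y@(p[:2]-o)).round(1)))(ray2w(m,u,v,z))
for z in(99,95): print('pad',f(322.5,200,z), 'size',f(303,180,z)[1:],f(342,221,z)[1:])
print('strip',f(350,102,107),f(350,151.5,107),'near',f(350,255,107),'front',f(262,200,107),'back',f(434,200,107))
for b in range(0,90,10): print(b, proj(m,P+[0,0,b]).round(), proj(m,np.r_[P[:2]+20*x,P[2]+b]).round())
E
python3 -c "
import cv2;i=cv2.imread('pics/wrist1.png');cv2.imwrite('pics/c1.png',cv2.resize(i[170:370,200:450],None,fx=3,fy=3,interpolation=2))"
```

```text
pad (array([534.3, 133.6]), np.float64(-42.9), np.float64(-58.8)) size (np.float64(-58.1), np.float64(-42.2)) (np.float64(-27.0), np.float64(-77.0))
pad (array([534.6, 132.3]), np.float64(-42.9), np.float64(-60.1)) size (np.float64(-58.4), np.float64(-43.3)) (np.float64(-26.7), np.float64(-78.7))
strip (array([539.6, 211.1]), np.float64(-23.4), np.float64(16.4)) (array([546.9, 176.9]), np.float64(-22.5), np.float64(-18.5)) near (array([564.8,  93.3]), np.float64(-20.3), np.float64(-104.0)) front (array([487.8, 127.7]), np.float64(-89.7), np.float64(-55.9)) back (array([619.2, 152. ]), np.float64(43.9), np.float64(-56.3))
0 [323. 260.] [360. 260.]
10 [323. 270.] [363. 270.]
20 [323. 281.] [365. 281.]
30 [323. 294.] [368. 294.]
40 [323. 309.] [372. 309.]
50 [323. 326.] [376. 326.]
60 [323. 346.] [380. 346.]
70 [323. 370.] [386. 370.]
80 [323. 399.] [392. 398.]
```

View pics/c1.png

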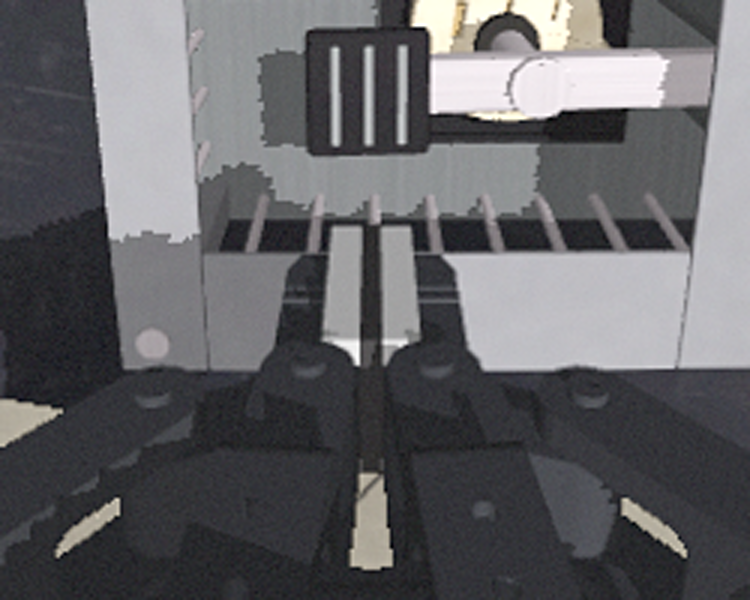

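Gaps are ample: the shut fingers are about ±16 mm at the tip and the outer knuckles about ±35 mm, some 45 mm up. The pad is at about (535,132), which agrees with the window geometry. Going down.

>>> carry_out --targets '[0,0.07,-0.6,0,0,0,0,0,-0.7,0,0,0,0,0,-0.7,0,0,0,0,0,-0.5,0,0,0,0,0,0,0,0,0]'

```text
time: 1.45
eef_pos: [531.8, 131.9, 107.5]
tool_rot: [-2.006, -2.411, 0.008]
contact_force: [0.2, 0.3, -0.2]
width: 0.5
grasp_force: 0.0
```

>>> carry_out --targets '[0,0,-0.1,0,0,0,0,0,-0.1,0,0,0,0,0,-0.1,0,0,0,0,0,0,0,0,0]'

```text
time: 1.78
eef_pos: [534.4, 132.6, 102.8]
tool_rot: [2.008, 2.415, 0.001]
contact_force: [-0.4, -0.5, -0.1]
width: 0.0
grasp_force: 0.0
```

```bash
python3 - <<'E'
from h import *
snap('wrist','wrist2.png')
s=manip.read_state(); print(s['eef_pos'],s['contact_force'],s['moment'])
E
```

```text
[534.43712936 132.61688141 102.97167551] [0.17035195 0.11896888 0.18280524] [-0.01391247  0.03134624 -0.0269029 ]
```

View pics/wrist2.png

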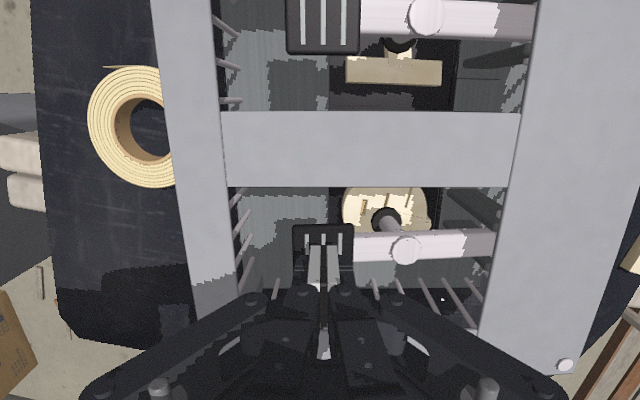

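The fingers are inside the window and centred over the right pad (323,240). Pushing down.

>>> carry_out --targets '[0,0,-0.15,0,0,0,0,0,-0.15,0,0,0,0,0,-0.15,0,0,0,0,0,-0.15,0,0,0,0,0,0,0,0,0]'

```text
time: 2.25
eef_pos: [533.7, 132.5, 83.4]
tool_rot: [-2.008, -2.416, 0.001]
contact_force: [0.0, 0.1, 0.8]
width: -0.3
grasp_force: 0.0
```

>>> carry_out --targets '[0,0,-0.08,0,0,0,0,0,-0.08,0,0,0,0,0,0,0,0,0]'

```text
time: 2.5
eef_pos: [533.8, 132.6, 79.1]
tool_rot: [-2.008, -2.416, 0.001]
contact_force: [-1.4, -1.1, 1.8]
width: 0.2
grasp_force: 0.7
```

>>> carry_out --targets '[0,0,-0.08,0,0,0,0,0,0,0,0,0]'

```text
time: 2.67
eef_pos: [533.9, 132.6, 77.5]
tool_rot: [-2.008, -2.416, 0.001]
contact_force: [-2.7, -0.4, 4.9]
width: -0.2
grasp_force: 2.5
```

>>> carry_out --targets '[0,0,-0.06,0,0,0,0,0,0,0,0,0]'

```text
time: 2.83
eef_pos: [534.1, 132.7, 77.2]
tool_rot: [-2.007, -2.416, 0.002]
contact_force: [-6.3, -1.5, 12.4]
width: 0.1
grasp_force: 6.7
```

>>> carry_out --targets '[0,0,-0.06,0,0,0,0,0,0,0,0,0,0,0,0,0,0,0]'

```text
time: 3.08
eef_pos: [534.2, 132.7, 77.0]
tool_rot: [-2.007, -2.416, 0.002]
contact_force: [-10.5, -1.3, 19.7]
width: 0.0
grasp_force: 10.6
```

The tool is hard on the stop at 77 mm. Drawing straight out.

>>> carry_out --targets '[0,0,0.1,0,0,0,0,0,0.3,0,0,0,0,0,0.6,0,0,0,0,0,0.9,0,0,0,0,0,0.9,0,0,0]'

```text
time: 3.5
eef_pos: [533.3, 132.7, 157.2]
tool_rot: [-2.007, -2.415, 0.002]
contact_force: [-0.0, -0.2, -0.7]
width: 0.2
grasp_force: 0.0
```

>>> carry_out --targets '[0,0,0.9,0,0,0,0,0,0.3,0,0,0,0,0,0,0,0,0,0,0,0,0,0,0]'

```text
time: 3.83
eef_pos: [533.8, 132.7, 192.8]
tool_rot: [-2.008, -2.416, -0.0]
contact_force: [-0.3, -0.8, -0.3]
width: 0.2
grasp_force: 0.0
```

```bash
python3 - <<'E'
from h import *
snap('wrist','wrist3.png')
s=manip.read_state(); print(s['time'],s['eef_pos'],s['contact_force'])
m=load('wrist3.png')
print([(z,proj(m,[534.3,132.5,z]).round(1)) for z in (99,77)])
E
```

```text
3.8833 [533.03288263 132.5769382  191.54272549] [-0.10188464  0.35961214  0.42564195]
[(99, array([323.6, 202.7])), (77, array([323.5, 194.6]))]
```

View pics/wrist3.png

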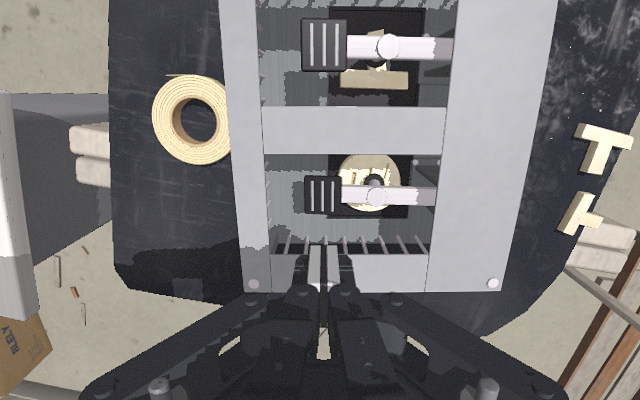

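The right pad is now at (323,194.5), which matches the 77 mm level. Its foot is on the disc, and the other lever and the T haven't moved.

```bash
python3 -c "
from plant import manip; print(manip.finish_job())"
```

```text
the job is handed in; nothing more can be done
None
```

The right station's lever, over the disc, is fully down with its foot on the disc; the fingers are back out above the guard, and the job is handed in.

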